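Set the work lantern beside the open drain

ROBOT

A 6-joint arm with a two-finger parallel gripper is mounted at the origin on the work surface. World frame = base frame: x ahead of the robot, y to its left, z up, the work surface at z = 0. Lengths are in m, angles in rad, forces in N, time in s.
With the tool pointing down it reaches from about 0.375 to 0.925 m from the base axis. Payload 5.7 kg.
Tool frame: the origin (TCP) lies midway between the tips of the shut fingers; the grasp point (between the pads) lies 19 mm behind it; z points along the fingers, x is the direction in which the jaws open and shut, and the axes are right-handed (so a half turn about z gives the same grasp; the last joint's range is limited). The gripper opens to 88 mm and grips with 3 to 60 N. Pads are 20 mm wide; open, the fingers measure 115 mm over their backs; the gripper's body (75 mm by 178 mm) begins 61 mm behind the grasp point.
Start: joints at [-1.383, 0.359, 1.51, -0, 1.272, -0.115], TCP at [0.179, -0.573, 0.223] pointing down, gripper open.
Joint ranges: [-2.97, 2.97], [-1.01, 2.36], [0.21, 2.38], [-0.96, 4.11], [0.2, 2.71], [-2.98, 2.98]. Speed limits (rad/s): [2.39, 2.39, 3.14, 3.14, 3.14, 3.14].

INTERFACE

Orientations are given as a unit quaternion [x, y, z, w].
In Python, from bench import move_ptp, servo_line, goto_joints, move_gripper, sleep, inverse_kinematics, capture, PlanningError, close_job, spot_in, silhouettes, current_clock, current_joint_pos, current_qvel, current_joint_torque, current_position, current_orientation, current_force, current_torque, current_finger_gap gives the robot as it stands. Calls block until the motion is done:
- move_ptp(position, orientation): joint-space move of the TCP to a pose.
- servo_line(position, orientation=None, rate=0.15, contact_N=None): straight line of the TCP; orientation=None keeps the orientation; rate is the mean speed in m/s. With contact_N (N) it stops when the force on the tool has changed by that much, and returns True; else False.
- goto_joints(angles): joint-space move.
- move_gripper(opening): finger opening in m; the grip force is fixed at half the most; returns when the fingers have stopped.
- sleep(seconds).
- inverse_kinematics(position, orientation): joint angles nearest the present ones, or None.
- capture(name): name is "scene" or "top" or "wrist"; returns a dict with "image" (400x640x3 uint8, blue, green, red), "range_z" (400x640 float32, m along the optical axis (not along the pixel's ray), 0 where there is no reading), "intrinsics" (3x3 intrinsics, pixels), "R" (3x3) and "t" (3): a world point X has camera coordinates R X + t. Camera axes: x right, y down, z forward; pixel columns grow to the right and rows downward; lengths in m; the calibration is good to about 2 mm. The wrist camera is an equidistant fisheye: a pixel r from the principal point sees the ray r / f radians off the axis. A picture is of the moment at which its call begins.
A pose or a line that the arm cannot do raises PlanningError and nothing moves.
- close_job(): hands the job in, once; it reports no verdict.
Trained networks look in the newest picture that a camera, given by its name, has taken for a name from the list of things; names that differ only in an ending like _2 or _b are one class to them, and where a whole thing is asked for, a point or a joint stands for the part that bears it (a point fixed in the world has none). Each returns a list of dicts, best first, with "conf" (0 to 1); they miss things now and then, are a little off and sometimes report something else, mostly with a low value. They report only what shows in the picture. A call takes as long as a camera call.
- spot_in(camera, query): "xy" ([column, row] in pixels, amid what is visible of it).
- silhouettes(camera, query): "region" (400x640 bool, what is visible of it) and "xy" ([column, row] in pixels, amid what is visible of it).
Readings, each from a call of its own:
- current_clock(): time.
- current_joint_pos(): joint angles.
- current_qvel(): joint speeds.
- current_joint_torque(): joint torques, N m.
- current_position(): TCP position.
- current_orientation(): TCP orientation.
- current_force(): force on the tool from outside, world axes, zero at the start.
- current_torque(): the same for the moment, N m.
- current_finger_gap(): finger opening in m.
Only numpy, scipy, OpenCV 4.12 (cv2) and the standard library are available. Lean on these libraries where they do the work, as an engineer would, in place of code of your own. Each camera call takes 0.05 s, during which the arm holds its last target.

TASK

Take the round lantern off its charging dock and set it down, upright and gently, on the rubber mat beside the open drain flange, with its whole foot on the mat. Leave the square floodlight standing in the other dock.

Things in the scene. Friction and masses are not known exactly. Their poses are not given: they have to be found in the camera images.
- lantern: Round grey lantern with clear globe, 0.45 to 0.8 kg. Origin: centre of underside, z up. Foot 90 mm wide; cap 92 mm wide, its top 126 mm above the origin. Rigid black handle arches over the cap: posts 84 mm apart along x; between them a straight grip along x, straight over the origin, centre 176 mm above it, 52 mm long, 18 mm wide (y), 18 mm high, 41 mm free below it.
- dock: Black square charging dock under the lantern, 140 x 140 mm, fixed. Origin: centre of its underside, on the work surface. Seat 45 mm above the origin, in a low round rim 104 mm wide inside, its top 53 mm above the origin; the lantern stands loose in it and lifts straight up. An identical dock carries the floodlight.
- mat: Empty black rubber mat, 160 x 160 mm, 6 mm thick, fixed flat on the tiles between the two docks. Origin: centre of its underside, on the work surface; x and y along its sides. The white drain flange (fixed ring, 178 mm wide, 12 mm high) lies next to its +x side, 180 mm from centre to centre.
- floodlight: Bystander: square grey floodlight in the other dock, box head 100 x 60 mm on a round foot 90 mm wide, black arched handle along its x axis, grip 156 mm above the origin (centre of its underside). Not to be moved.

How it is judged:
By the outcome, as a careful person would: the job done as asked, in the order asked, and still so for the second after the job is handed in, with the robot touching nothing.
It also fails if it takes over 38 s, if anything falls off the work surface, if the arm or the gripper's body presses on something with over 40 N, if the wrist force passes 120 N, or if a joint passes its speed limit or range.

## Working session

There is one attempt and no reset: what is moved stays moved. The work goes in short steps, each a Python script; the robot and the scene stay as the last script left them, time stands still between calls to the robot, and variables do not carry over. Pictures are saved under pics/ and viewed, and the job is handed in when it is done.

```bash
mkdir -p pics; cat > h.py <<'E'
import numpy as np, cv2, pickle
from bench import *
def pts(c, mask=None):
    z=c["range_z"]; K=c["intrinsics"]; m=z>0
    if mask is not None: m&=mask
    v,u=np.nonzero(m); d=z[m]
    P=np.stack([(u-K[0,2])/K[0,0]*d,(v-K[1,2])/K[1,1]*d,d],1)
    return (P-c["t"])@c["R"], u, v
E
python3 - <<'E'
from h import *
for n in ["scene","top"]:
    c=capture(n); im=c["image"].copy()
    print(n,"cam pos",-c["R"].T@c["t"])
    for q in ["lantern","dock","mat","floodlight"]:
        for s in silhouettes(n,q)[:3]:
            P,u,v=pts(c,s["region"])
            print(q,round(s["conf"],2),np.round(s["xy"]),s["region"].sum(), np.round(np.median(P,0),3) if len(P) else None, np.round(np.percentile(P,[2,98],axis=0),3).tolist() if len(P) else None)
            if s["conf"]>.4:
                cs,_=cv2.findContours(s["region"].astype(np.uint8),0,2); cv2.drawContours(im,cs,-1,(0,0,255) if q=="lantern" else (0,255,0),1)
    cv2.imwrite(f"pics/{n}1.png",im)
    pickle.dump(c,open(n+".pkl","wb"))
print(current_clock())
E
```

```text
scene cam pos [ 0.7523354  -0.17058598  0.94192099]
lantern 0.85 [415.  85.] 2905 [0.474 0.283 0.17 ] [[0.425, 0.253, 0.049], [0.509, 0.32, 0.23]]
dock 0.74 [398. 121.] 2362 [0.499 0.26  0.044] [[0.39, 0.22, 0.005], [0.542, 0.358, 0.055]]
mat 0.55 [324. 237.] 5710 [ 0.592 -0.039  0.006] [[0.512, -0.115, 0.001], [0.667, 0.041, 0.009]]
floodlight 0.83 [206. 306.] 2833 [ 0.588 -0.291  0.151] [[0.535, -0.331, 0.053], [0.633, -0.258, 0.21]]
top cam pos [0.39715439 0.0149282  1.2001283 ]
lantern 0.93 [183. 219.] 1993 [0.46  0.284 0.17 ] [[0.421, 0.251, 0.061], [0.505, 0.333, 0.231]]
dock 0.71 [209. 228.] 1803 [0.444 0.259 0.044] [[0.389, 0.22, 0.017], [0.535, 0.369, 0.055]]
floodlight 0.61 [459. 161.] 1957 [ 0.574 -0.286  0.151] [[0.531, -0.33, 0.058], [0.624, -0.259, 0.211]]
0.5
```

View pics/scene1.png

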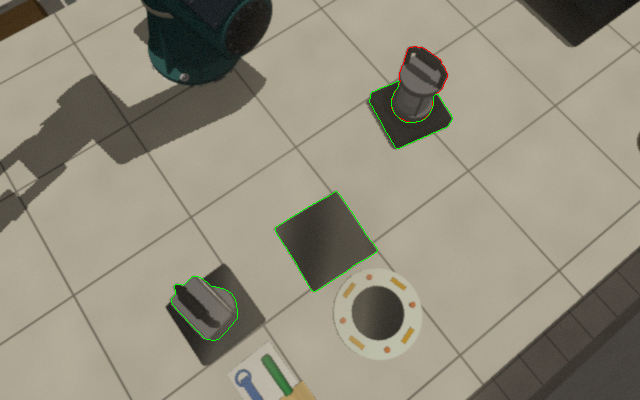

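View pics/top1.png

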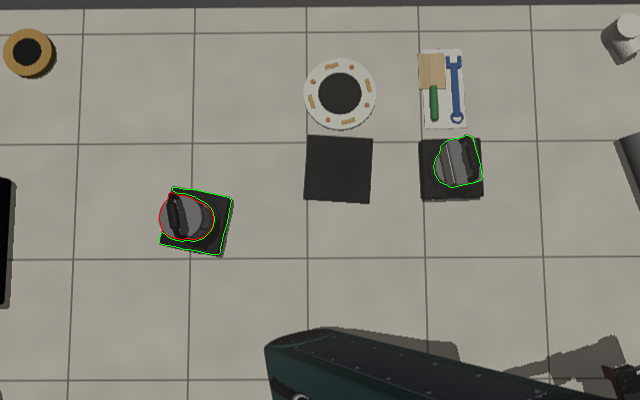

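```bash
python3 - <<'E'
from h import *
for n in ["scene","top"]:
    c=pickle.load(open(n+".pkl","rb")); P,u,v=pts(c)
    near=(np.hypot(P[:,0]-.465,P[:,1]-.29)<.09)
    for a,b in [(.18,.205),(.21,.24),(.224,.24),(.164,.176),(.04,.06)]:
        Q=P[near&(P[:,2]>a)&(P[:,2]<b)]
        r=cv2.minAreaRect(Q[:,:2].astype(np.float32)*1000)
        w,V=np.linalg.eigh(np.cov(Q[:,:2].T)); 
        print(n,a,b,len(Q),Q.mean(0).round(4),"z",np.percentile(Q[:,2],[5,50,95]).round(4),"rect",np.round(r[0],1),np.round(r[1],1),round(r[2],1),"ang",round(np.degrees(np.arctan2(V[1,1],V[0,1])),1))
    # mat
    M=P[(np.hypot(P[:,0]-.59,P[:,1]+.035)<.16)&(P[:,2]<.02)]
    print("heights",np.histogram(M[:,2],bins=np.arange(-.004,.02,.002)))
    # dark pixels mask of mat
    im=c["image"].max(2); H=c["image"]
    print("dock", )
    m=(np.hypot(P[:,0]-.59,P[:,1]+.035)<.14)&(P[:,2]<.0095)
    g=im[v,u]; print(np.histogram(g[m],bins=range(0,260,20)))
    sel=m&(g<70)
    Q=P[sel]; b=np.zeros((400,400),np.uint8)
    b[((Q[:,0]-.4)*1000).astype(int).clip(0,399),((Q[:,1]+.24)*1000).astype(int).clip(0,399)]=255
    b=cv2.morphologyEx(b,cv2.MORPH_CLOSE,np.ones((7,7))); b=cv2.morphologyEx(b,cv2.MORPH_OPEN,np.ones((9,9)))
    cs,_=cv2.findContours(b,0,2); k=max(cs,key=cv2.contourArea); print("mat rect (col=y,row=x)",cv2.minAreaRect(k), "centre xy", .4+cv2.minAreaRect(k)[0][1]/1000,-.24+cv2.minAreaRect(k)[0][0]/1000)
E
```

```text
scene 0.18 0.205 96 [0.4665 0.2933 0.1926] z [0.1809 0.1929 0.2035] rect [465.4 294.3] [95.   8.4] 11.2 ang -168.7
scene 0.21 0.24 472 [0.4669 0.2942 0.2246] z [0.2139 0.2266 0.2313] rect [464.9 296.4] [95.5 19.3] 10.7 ang -168.3
scene 0.224 0.24 286 [0.4662 0.2954 0.2287] z [0.2248 0.229  0.2316] rect [465.8 296.6] [71.5 18.9] 9.6 ang -168.5
scene 0.164 0.176 1141 [0.4671 0.286  0.1707] z [0.1674 0.1709 0.1731] rect [468.2 286.7] [93.7 72. ] 16.1 ang -179.5
scene 0.04 0.06 1782 [0.4784 0.2763 0.0468] z [0.0421 0.0455 0.0547] rect [464.7 298.5] [141.5 139.8] 78.7 ang -147.0
heights (array([1375, 4158, 3525, 1650, 2400, 1867,  620,  735,  616,  186,   12]), array([-0.004, -0.002,  0.   ,  0.002,  0.004,  0.006,  0.008,  0.01 ,
        0.012,  0.014,  0.016,  0.018]))
dock
(array([   0,    0, 1006, 2541, 1755,  128,  227,  317, 6208,   51,    0,
          0]), array([  0,  20,  40,  60,  80, 100, 120, 140, 160, 180, 200, 220, 240]))
mat rect (col=y,row=x) ((168.6792755126953, 173.84970092773438), (90.92764282226562, 192.55836486816406), 41.0548095703125) centre xy 0.5738497009277344 -0
[... 429 characters left out ...]
ct [462.9 294.3] [90.6 90.5] 81.1 ang 107.5
top 0.04 0.06 1658 [0.4561 0.2747 0.0458] z [0.0412 0.0449 0.0537] rect [462.7 295.9] [139.4 139.8] 78.3 ang 163.3
heights (array([1501, 2655, 2515, 1766, 1623, 1321,  727,  490,  371,  158,   31]), array([-0.004, -0.002,  0.   ,  0.002,  0.004,  0.006,  0.008,  0.01 ,
        0.012,  0.014,  0.016,  0.018]))
dock
(array([   0,  359, 3643,   99,   70,  149,  195, 2567, 2571,    0,    0,
          0]), array([  0,  20,  40,  60,  80, 100, 120, 140, 160, 180, 200, 220, 240]))
mat rect (col=y,row=x) ((200.57130432128906, 185.90684509277344), (159.22695922851562, 158.7930908203125), 3.7313966751098633) centre xy 0.5859068450927735 -0.039428695678710934
```

The scene picture shows the lantern at (415,85) in its dock, the mat at (324,237) beside the flange (378,313), and the floodlight at (206,306). In the top view they are at (183,219), (338,169), (340,93) and (459,161). The lantern grip measures at about (0.464, 0.296), axis 11° from x. Its top is at 0.23 m, as the given sizes require. Next I check the mat and the IK.

```bash
cat >> h.py <<'E'
from scipy.spatial.transform import Rotation as Ro
def down(a): # jaw dir angle a (rad), z down
    x=np.array([np.cos(a),np.sin(a),0]); z=np.array([0,0,-1.]); return Ro.from_matrix(np.stack([x,np.cross(z,x),z],1)).as_quat()
E
python3 - <<'E'
from h import *
def ray(c,p,z):
    K=c["intrinsics"]; d=c["R"].T@np.linalg.inv(K)@np.array([p[0],p[1],1.]); o=-c["R"].T@c["t"]; return (o+d*(z-o[2])/d[2])[:2]
for n in ["scene","top"]:
    c=pickle.load(open(n+".pkl","rb")); 
    lo=cv2.cvtColor(c["image"],cv2.COLOR_BGR2GRAY)<95
    k,lab=cv2.connectedComponents(lo.astype(np.uint8))[:2]
    seed=(324,237) if n=="scene" else (338,169)
    m=lab==lab[seed[1],seed[0]]; print(n,m.sum())
    v,u=np.nonzero(m); Q=np.array([ray(c,p,.006) for p in zip(u,v)],np.float32)*1000
    print(cv2.minAreaRect(Q),Q.mean(0))
q0=current_joint_pos(); print(q0)
for d in [101.3,-78.7]:
    for P in [[.4645,.296,.38],[.4645,.296,.202],[.586,-.039,.38],[.586,-.039,.16]]:
        for dd in [0,-15]:
            q=inverse_kinematics(P,down(np.radians(d+dd))); print(d+dd,P,None if q is None else np.round(q,2))
E
```

```text
scene 5386
((589.4085693359375, -38.164405822753906), (159.07431030273438, 157.09141540527344), 85.94563293457031) [591.22424 -39.46257]
top 4339
((586.6176147460938, -38.696441650390625), (160.20823669433594, 160.43504333496094), 86.38302612304688) [586.12225 -38.82903]
[-1.38309529e+00  3.58810372e-01  1.51047208e+00  6.26817185e-06
  1.27253711e+00 -1.15083265e-01]
101.3 [0.4645, 0.296, 0.38] [ 0.44  0.18  1.37 -0.    1.58 -1.33]
86.3 [0.4645, 0.296, 0.38] [ 0.44  0.18  1.37 -0.    1.58 -1.06]
101.3 [0.4645, 0.296, 0.202] [ 0.44  0.31  1.64 -0.    1.19 -1.33]
86.3 [0.4645, 0.296, 0.202] [ 0.44  0.31  1.64 -0.    1.19 -1.06]
101.3 [0.586, -0.039, 0.38] [-0.18  0.24  1.3  -0.    1.6  -1.95]
86.3 [0.586, -0.039, 0.38] [-0.18  0.24  1.3  -0.    1.6  -1.69]
101.3 [0.586, -0.039, 0.16] [-0.18  0.4   1.61 -0.    1.13 -1.95]
86.3 [0.586, -0.039, 0.16] [-0.18  0.4   1.61 -0.    1.13 -1.69]
-78.7 [0.4645, 0.296, 0.38] [ 0.44  0.18  1.37 -0.    1.58  1.82]
-93.7 [0.4645, 0.296, 0.38] [ 0.44  0.18  1.37 -0.    1.58  2.08]
-78.7 [0.4645, 0.296, 0.202] [ 0.44  0.31  1.64 -0.    1.19  1.82]
-93.7 [0.4645, 0.296, 0.202] [ 0.44  0.31  1.64 -0.    1.19  2.08]
-78.7 [0.586, -0.039, 0.38] [-0.18  0.24  1.3  -0.    1.6   1.19]
-93.7 [0.586, -0.039, 0.38] [-0.18  0.24  1.3  -0.    1.6   1.45]
-78.7 [0.586, -0.039, 0.16] [-0.18  0.4   1.61 -0.    1.13  1.19]
-93.7 [0.586, -0.039, 0.16] [-0.18  0.4   1.61 -0.    1.13  1.45]
```

The two cameras agree on the mat within 3 mm, centre (0.588, -0.038), and it measures 160 mm as given. Now I move over the lantern.

```bash
python3 - <<'E'
from h import *
o=down(np.radians(101.3))
p=current_position(); 
servo_line([p[0],p[1],.40],rate=.25)
move_ptp([.4643,.296,.38],o)
move_gripper(.07)
servo_line([.4643,.296,.27],o,rate=.15)
c=capture("wrist"); cv2.imwrite("pics/wr1.png",c["image"])
c=capture("scene"); cv2.imwrite("pics/sc2.png",c["image"][:200,250:600].repeat(2,0).repeat(2,1))
print(current_clock(),current_position(),current_force())
E
```

```text
6.0417 [0.46510754 0.29640024 0.27123346] [ 0.3293112  -0.03471745  0.041965  ]
```

View pics/wr1.png

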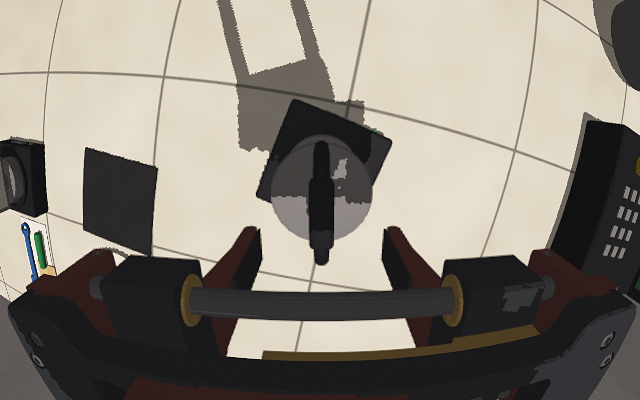

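View pics/sc2.png

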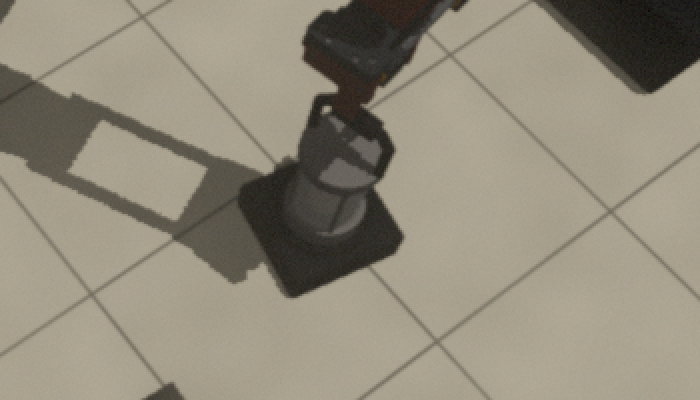

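The wrist picture shows the grip bar at column 321, running vertically, midway between the fingers at (255,245) and (390,245). I descend and grasp.

```bash
python3 - <<'E'
from h import *
o=down(np.radians(101.3))
print(servo_line([.4643,.296,.202],o,rate=.08,contact_N=8), current_position())
f0=current_force()
move_gripper(0.0); print("gap",current_finger_gap(),current_force()-f0)
p=current_position()
servo_line([p[0],p[1],p[2]+.03],o,rate=.06); sleep(.3)
print("gap",current_finger_gap(),current_force(),current_position())
servo_line([p[0],p[1],p[2]+.10],o,rate=.12)
c=capture("scene"); cv2.imwrite("pics/sc3.png",c["image"][:200,250:600].repeat(2,0).repeat(2,1))
print(current_clock(),current_finger_gap(),current_force(),current_torque())
E
```

```text
False [0.46473111 0.29618506 0.2024537 ]
gap 0.01770262099442523 [ 1.26761385 -0.06404221 -0.96616744]
gap 0.01770405072475846 [-0.36987445  1.22679712 -4.8763667 ] [0.46407328 0.29578364 0.23159568]
9.625 0.018013497035130076 [-0.23905553 -0.40311636 -6.09977685] [ 0.04173447 -0.0633758  -0.00668561]
```

View pics/sc3.png

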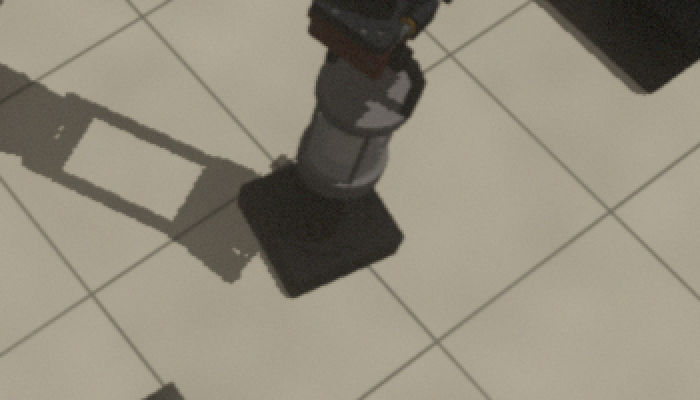

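The lantern hangs freely and upright (seat empty, gap 18 mm, about 0.6 kg). I carry it to the mat and lower it until contact.

```bash
python3 - <<'E'
from h import *
o=down(np.radians(101.3))
servo_line([.587,-.0385,.302],o,rate=.15)
servo_line([.587,-.0385,.185],o,rate=.1); sleep(.3)
print(current_position(),current_finger_gap(),current_force(),current_torque())
c=capture("scene"); cv2.imwrite("pics/sc4.png",c["image"][120:360,180:520].repeat(2,0).repeat(2,1))
P,u,v=pts(c)
print(current_clock())
E
```

```text
[ 0.58718954 -0.03854664  0.1853674 ] 0.017888320112511152 [-0.08034134  0.71139021 -4.82929434] [ 0.03662713 -0.14312476 -0.03118692]
13.8167
```

View pics/sc4.png

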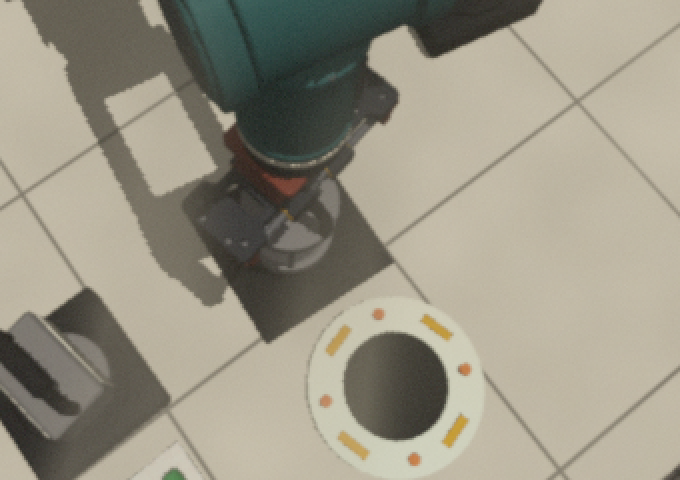

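The picture shows the lantern over the mat (crop around (300,240)), clear of the flange. I lower it gently.

```bash
python3 - <<'E'
from h import *
o=down(np.radians(101.3))
servo_line([.587,-.0385,.170],o,rate=.05); sleep(.3)
print(current_force())
print(servo_line([.587,-.0385,.158],o,rate=.012,contact_N=2.5)); sleep(.2)
print(current_position(),current_force(),current_torque(),current_finger_gap(),current_clock())
E
```

```text
[-0.06139854 -0.0156434  -5.7903571 ]
True
[ 0.58699862 -0.03854051  0.16295268] [ 0.19464819 -0.33807493  6.37202452] [ 0.03879112 -0.14698618  0.02037151] 0.017423957908075702 15.4083
```

Contact came at TCP z 0.163, where I expected it (0.1635). I release, retreat and check.

```bash
python3 - <<'E'
from h import *
o=down(np.radians(101.3))
p=current_position()
servo_line([p[0],p[1],p[2]+.0006],o,rate=.01); print(current_force())
move_gripper(.06); sleep(.3)
servo_line([p[0],p[1],.33],o,rate=.12)
q=np.array(current_joint_pos()); q[0]+=.75; goto_joints(q); sleep(.3)
print(current_clock(),current_force())
for n in ["scene","top"]:
    c=capture(n); P,u,v=pts(c); cv2.imwrite(f"pics/{n}5.png",c["image"])
    near=np.hypot(P[:,0]-.587,P[:,1]+.0385)<.08
    for a,b in [(.18,.20),(.125,.139)]:
        Q=P[near&(P[:,2]>a)&(P[:,2]<b)]
        if len(Q)>20:
            r=cv2.minAreaRect(Q[:,:2].astype(np.float32)*1000); print(n,a,len(Q),r,"z",np.percentile(Q[:,2],[5,50,95]).round(4))
            A=np.c_[Q[:,:2]-Q[:,:2].mean(0),np.ones(len(Q))]; print("plane slopes",np.linalg.lstsq(A,Q[:,2],rcond=None)[0].round(3))
    for s in silhouettes(n,"floodlight")[:1]:
        print("flood",s["conf"],np.median(pts(c,s["region"])[0],0).round(3))
E
```

```text
[-0.87549657  0.41716866 -4.71744624]
20.3667 [-1.61437677 -0.04829492 -0.19775897]
scene 0.18 404 ((586.403564453125, -37.131553649902344), (80.7783203125, 18.631088256835938), 11.897348403930664) z [0.1819 0.1893 0.1921]
plane slopes [-0.036  0.147  0.189]
scene 0.125 1368 ((586.787841796875, -36.63367462158203), (89.98670959472656, 90.39923858642578), 55.114994049072266) z [0.1286 0.1315 0.1339]
plane slopes [-0.003  0.004  0.131]
flood 0.6 [ 0.589 -0.291  0.151]
top 0.18 286 ((584.998046875, -38.52295684814453), (81.17626190185547, 18.38663101196289), 11.388940811157227) z [0.182  0.1894 0.1928]
plane slopes [ 0.02  -0.027  0.189]
top 0.125 1068 ((584.5252685546875, -39.2717170715332), (88.88591766357422, 90.71424865722656), 89.70469665527344) z [0.1278 0.1313 0.1348]
plane slopes [0.004 0.003 0.131]
flood 0.64 [ 0.574 -0.287  0.151]
```

View pics/scene5.png

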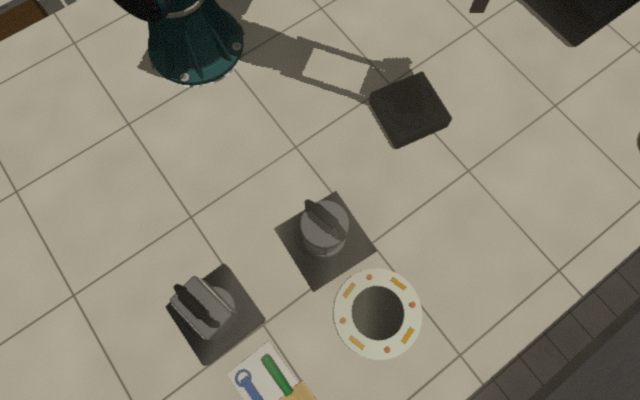

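View pics/top5.png

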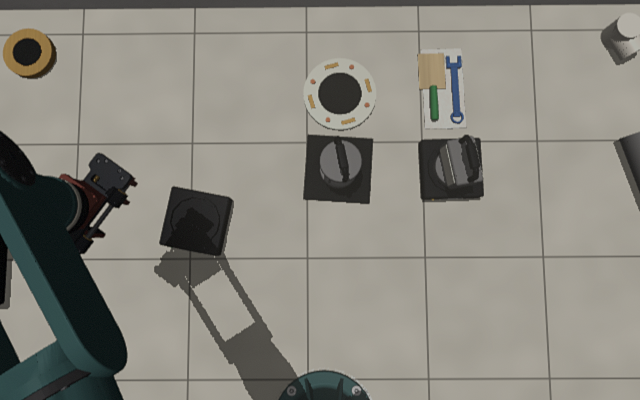

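The lantern stands upright on the mat (cap level at 0.131 m, expected 0.132; centre within about 3 mm of the mat centre). The floodlight has not moved and the arm is clear.

```bash
python3 -c "
from bench import *
print(close_job(), current_clock())"
```

```text
the job is handed in; nothing more can be done
the job is handed in; nothing more can be done
```

The lantern is off its dock and standing upright on the rubber mat, and I handed the job in at about 20.5 s on the robot's clock. I gripped it by the handle, lifted it straight up, lowered it until it touched the mat, then released it and swung the arm clear.

- **Position on the mat:** both cameras put the lantern within about 3 mm of the mat's centre, so its whole foot is on with roughly 30 mm to spare.
- **Upright:** the cap is level, with a slope of 0.5% or less, and its top is at 0.131 m (0.132 m expected).
- **Set-down force:** at touch the lantern was pressed on the mat with about 12 N in all, its weight included. I eased most of that off before opening the gripper.
- **Floodlight:** it still stands in its dock, with its measured position unchanged to about 1 mm.

No check failed. The two cameras disagreed with each other by up to 3 mm, which is well inside the margin on the mat. With the gripper empty and clear, the force reading still showed about 1.6 N sideways. I took that as sensor noise or offset, since the pictures show nothing touching the arm.

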